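# Pin the sprung brake arm off its drum and register it

### The job

Swing the spring-loaded brake arm away from its drum and pin it off: take the square-headed pin from the wooden rest and stand it fully down in the hole of the brake's base, on the drum side of the arm, so that the pin alone holds the arm off. Only when the arm is pinned, hold the large button on the switch box fully down for at least two seconds, so that the drive registers brake-off, and let it go. Leave the round-headed pin, the small button and everything standing around as they are.

Things in the scene. Friction and masses are not known exactly. Their poses are not given: they have to be found in the camera images.
- brake_base: the bench brake's grey base block, fixed, 200 (x) x 235 (y) x 30 mm high; origin at the centre of its underside. It carries the pivot at (0, 90) mm, the stop hole at (-23.5, -33.5) mm and a steel drum of 35 mm radius at (61, 54) mm whose top is at z = 61 mm. All in its own axes; it stands at varied yaw
- stop_hole (a point): mouth of the stop hole, on the top face of the base (30 mm above the table): round, 14.8 mm wide, chamfered mouth, blind, 25 mm deep, so that a seated pin's foot is 5 mm above the table
- brake_arm (a joint): angle q of the brake arm about its upright pivot, rad: 0 = shoe on the drum, grows clockwise seen from above, stop at 0.85. The arm points along (sin(0.25-q), -cos(0.25-q)) in the base's x, y. A spring returns it to 0 (1.6 N at 125 mm from the pivot at 0, 3.4 N when pinned); it stays nowhere by itself. Leaning on the pin in the stop hole it reads 0.47 to 0.57
- lever_pivot (a point): pivot axis of the arm, at the height of the arm's top face (52 mm above the table); a spring coil and bolt stand about 16 mm higher on it
- lever_tip (a point): centre of the arm's rounded end, on its top face, 142 mm from the pivot. The arm is a dark bar 16 mm wide, 150 mm long, from 36 to 52 mm above the table; 10 mm rubber shoe on its drum side 30 to 70 mm from the pivot. One hand does it: the held pin's shank pushes the arm's drum-side face near the tip until the pin is over the hole, then goes down
- pin_rest: wooden pin rest, fixed block 150 (x) x 62 (y) x 68 mm high, with two through holes 20.5 mm wide at x = +36 and -36 mm on its long axis; origin at the centre of its underside. A pin hangs in each hole by its collar; which is in which varies
- drop_pin: the square-headed steel drop pin, 120 g, 103 mm long; origin at the centre of its foot, z up along the pin. Round shank 12 mm thick from 0 to 62 mm (foot tapered to 8 mm over the lowest 4 mm), collar 30 mm wide from 62 to 67 mm, head 22 x 22 mm square (sides along its x and y) from 67 to 103 mm: grip it there. Hangs upright in the rest, foot 6 mm above the table
- stout_pin: round-headed steel pin, 200 g, to be left in the rest; same lengths and collar, but its shank is 18 mm thick (does not fit the stop hole) and its head round, 24 mm
- switch_box: grey switch box, fixed, 150 (x) x 90 (y) x 50 mm high, with two grey buttons on its top at x = +35 and -35 mm, which is where varies; origin at the centre of its underside
- inch_top (a point): centre of the top face of the large (inch) button, 36 mm wide, pressed straight down
- inch (a joint): travel of the large button, m: 0 released, 0.008 fully down (4 N); springs back up
- aux_top (a point): centre of the top face of the small button, 18 mm wide; leave it alone
- aux (a joint): travel of the small button, m: 0 released, 0.005 fully down (3 N)
- tall_post: bystander: dark upright post, 50 (x) x 58 (y) x 270 mm high, loose, stands close to the pin rest (beyond its far end or on its -y side), in the way of a wide gripper; origin at the centre of its underside
- small_pot: bystander: small pink clay pot, 75 mm wide, 50 mm high, loose, in the other place by the pin rest; origin at the centre of its underside
- pot_stack: bystander: stack of clay pots, 145 mm wide, 220 mm high, loose, beyond the switch box; origin at the centre of its underside
- wood_handle: bystander: plain wooden tool handle lying on the table behind the brake, 238 mm long, 29 mm thick
- clay_pot: bystander: clay pot 101 mm wide, 90 mm high, behind the brake; origin at the centre of its underside
- sprinkler_spike: bystander: sprinkler on a spike, lying, 93 x 193 x 36 mm, to the right of the pin rest

How it is judged:
By the outcome, as a careful person would: the job done as asked, in the order asked, and still so for the second after the job is handed in, with the robot touching nothing.
It also fails if it takes over 56 s, if anything falls off the work surface, if the arm or the gripper's body presses on something with over 40 N, if the wrist force passes 120 N, or if a joint passes its speed limit or range.

### The arm

A 6-joint arm with a two-finger parallel gripper is mounted at the origin on a cart in front of the work surface, level with it; the furniture and walls round the work are solid. World frame = base frame: x ahead of the robot, y to its left, z up, the work surface at z = 0. Lengths are in m, angles in rad, forces in N, time in s.
With the tool pointing down it reaches from about 0.375 to 0.975 m from the base axis. Payload 3.8 kg.
Tool frame: the origin (TCP) lies at the very end of the fingers, on their centre line; the grasp point (between the pads) lies 19 mm behind it; z points along the fingers, y is the line along which they close (so a half turn about z gives the same grasp; the last joint's range is limited). The gripper opens to 85 mm and grips with 20 to 120 N. Pads are 22 mm wide; open, the fingers measure 114 mm over their backs; the gripper's body (76 mm by 85 mm) begins 54 mm behind the grasp point. The pads swing forward as they close: fully open they stand 13 mm farther back than shut.
Start: joints at [-1.327, 0.264, 1.604, -0, 1.274, -0.037], TCP at [0.187, -0.649, 0.192] pointing down, gripper open.
Joint ranges: [-2.63, 2.63], [-0.94, 2.18], [0.31, 2.57], [-1.31, 4.45], [0, 2.66], [-2.55, 2.55]. Speed limits (rad/s): [2.57, 2.57, 3.14, 3.14, 3.14, 3.14].

### API

Orientations are given as a rotation vector (axis times angle).
In Python, from workcell import bot gives the robot as it stands.
- The arm moves only by the shell command python3 -m creep 'ROWS' [FORCE]. ROWS is JSON, a list of rows, each a list of 5 numbers: the shift along the tool's x, y, z in units of 0.05 m (1.0 is 0.05 m), then the turn about the tool's z in units of 0.1 rad (1.0 is 0.1 rad), then the opening, from 0 (shut) to 1 (fully open). In form: [[tx, ty, tz, spin, hand], ...]. A call has 1 to 20 rows; each row shifts and turns the commanded pose from where the row before left it, along the tool's axes as they then stand; what a row does not reach is not made up. A row lasts 1/8 s, in which the tool goes at most 62.5 mm and 10.7 degrees, less where a joint would pass 70% of its speed; a pose out of reach is approached as far as the arm can. A call with a number of a shift or a turn outside -1 to 1 is refused whole. A call with a gripper value outside its range is refused whole. The fingers move at their own pace and stop on an object; FORCE is the grip in N (left out, the last holds). Time passes only in rows, so rows that do not move let the fingers close. It gives the time, the measured TCP pose, the force, the opening and the grip force at its end, in the units of the state.
- bot.read_state(): the state, without advancing time (a new reading comes with each control period).
- bot.read_camera(name): name is "side" or "top"; returns a dict with "pixels" (384x512x3 uint8, red, green, blue), "vfov" (degrees; the focal length in pixels is half the picture's height over the tangent of half this angle, whatever the lens; pixels are square), "cx", "cy" (the principal point, pixels), "world_to_cam" (4x4, takes a point from world to camera coordinates). Camera axes: x right, y down, z forward; pixel columns grow to the right and rows downward; lengths in m; the calibration is good to about 2 mm. A picture is of the moment at which its call begins. There is no depth.
- bot.finish_job(): hands the job in; it is judged then, once.
Trained networks look in a picture, given as the dict that the camera call returned (one of the last four; its "shot" number tells which), for a name from the list of things; names that differ only in an ending like _2 or _b are one class to them, and where a whole thing is asked for, a point or a joint stands for the part that bears it (a point fixed in the world has none). Each returns a list of dicts, best first, with "score" (0 to 1); they miss things now and then, are a little off and sometimes report something else, mostly with a low value. They report only what shows in the picture. A call takes as long as a camera call.
- bot.look_for(target, picture): "bbox" ([left, top, right, bottom] in pixels, round what is visible of it).
- bot.regions_of(target, picture): "mask" (384x512 bool, what is visible of it) and "bbox" ([left, top, right, bottom] in pixels, round what is visible of it).
The state is a dict: "time": time; "q": joint angles; "joint_vel": joint speeds; "joint_torque": joint torques, N m; "tool_pos": TCP position; "tcp_rot": TCP orientation; "wrist_force": force on the tool from outside, world axes, zero at the start; "torque": the same for the moment, N m; "width": opening from 0.0 (shut) to 1.0 (fully open); "grip_force": force on a finger pad.
Only numpy, scipy, OpenCV 4.12 (cv2) and the standard library are available. Lean on these libraries where they do the work, as an engineer would, in place of code of your own. Each camera call takes 0.05 s, during which the arm holds its last target. There are 200 camera calls.

## Working session

There is one attempt and no reset: what is moved stays moved. The work goes in short steps, Python scripts to look and compute and a shell command to move; the robot and the scene stay as the last step left them, time stands still between calls to the robot, and variables do not carry over. Pictures are saved under pics/ and viewed, at most 10 in all, crops included, and the job is handed in when it is done.

```bash
mkdir -p pics; ls
cat > h.py <<'E'
import numpy as np, cv2
from workcell import bot
def K(p):
    f=p["pixels"].shape[0]/2/np.tan(np.radians(p["vfov"])/2)
    return f
def proj(p,X):
    X=np.atleast_2d(X); c=(np.c_[X,np.ones(len(X))]@np.array(p["world_to_cam"]).T)[:,:3]
    f=K(p); return np.c_[p["cx"]+f*c[:,0]/c[:,2], p["cy"]+f*c[:,1]/c[:,2]]
def atz(p,uv,z):
    T=np.array(p["world_to_cam"]);R=T[:3,:3];t=T[:3,3];o=-R.T@t
    d=R.T@np.array([(uv[0]-p["cx"])/K(p),(uv[1]-p["cy"])/K(p),1]); return o+d*(z-o[2])/d[2]
E
python3 - <<'E'
from h import *
import pickle
out={}
for n in ("top","side"):
    p=bot.read_camera(n); out[n]=p
    cv2.imwrite(f"pics/{n}0.png",cv2.resize(p["pixels"][:,:,::-1],(768,576)))
    T=np.array(p["world_to_cam"]); print(n,p["vfov"],p["cx"],p["cy"],-T[:3,:3].T@T[:3,3],T[:3,:3].round(3).tolist())
    for t in "brake_base stop_hole lever_pivot lever_tip pin_rest drop_pin stout_pin switch_box inch_top aux_top tall_post small_pot pot_stack".split():
        r=bot.look_for(t,p)
        for a in r[:2]:
            b=np.array(a["bbox"]); print(t,round(a["score"],2),b.round(1).tolist(), "c",((b[:2]+b[2:])/2).round(1))
pickle.dump(out,open("p0.pkl","wb"))
print(bot.read_state())
E
```

```text
pics
top 56.94262361800625 257.08112639104525 191.48556236560708 [ 0.3192534  -0.06882692  1.51801591] [[-0.048, -0.999, -0.001], [-0.975, 0.047, -0.215], [0.215, -0.009, -0.977]]
brake_base 0.65 [303.6, 206.0, 330.9, 243.7] c [317.2 224.8]
brake_base 0.56 [195.8, 188.3, 259.8, 247.3] c [227.8 217.8]
stop_hole 0.85 [193.3, 185.5, 264.2, 244.5] c [228.8 215. ]
lever_pivot 0.73 [193.4, 187.9, 265.0, 245.0] c [229.2 216.4]
lever_pivot 0.72 [296.0, 181.9, 313.9, 202.0] c [305. 192.]
lever_tip 0.48 [202.8, 200.3, 236.5, 220.8] c [219.6 210.6]
pin_rest 0.66 [303.1, 205.7, 330.0, 244.5] c [316.6 225.1]
drop_pin 0.5 [317.1, 229.1, 328.2, 234.1] c [322.6 231.6]
switch_box 0.69 [143.8, 211.9, 177.6, 252.8] c [160.7 232.4]
inch_top 0.62 [154.6, 220.4, 161.3, 226.1] c [158.  223.2]
tall_post 0.58 [335.2, 200.0, 371.1, 225.1] c [353.2 212.6]
small_pot 0.76 [297.9, 181.5, 314.1, 201.8] c [306.  191.6]
pot_stack 0.69 [121.1, 159.7, 164.4, 206.3] c [142.8 183. ]
side 57.913032504111825 246.1798245275926 190.5480125719749 [0.3658683  0.85251782 0.69672916] [[-0.962, -0.271, -0.013], [-0.135, 0.52, -0
[... 857 characters left out ...]
 [174.2 274.7]
{'time': 1.4, 'q': array([-1.32689143e+00,  2.63912863e-01,  1.60398901e+00, -2.70375985e-05,
        1.27373768e+00, -3.68747200e-02]), 'joint_vel': array([-0.00086743, -0.00112729, -0.00014229,  0.00046559,  0.0011379 ,
        0.00180192]), 'joint_torque': array([-9.12122523e-04, -5.15057158e+01, -3.67709720e+01, -2.27048799e-04,
        8.51636178e-04,  7.38804687e-06]), 'tool_pos': array([ 0.18704711, -0.6485507 ,  0.19207699]), 'tcp_rot': array([-3.11063890e+00, -4.39606392e-01,  4.80031392e-05]), 'wrist_force': array([3.38801211e-06, 3.80610673e-01, 1.99038112e-01]), 'torque': array([-0.02583977,  0.02625535, -0.01282486]), 'grip_force': 0.0, 'width': 1.001141277915875}
```

Run:
```python
import pickle,cv2
o=pickle.load(open("p0.pkl","rb"))
a=o["top"]["pixels"][150:270,120:380,::-1]; cv2.imwrite("pics/a.png",cv2.resize(a,None,fx=3,fy=3,interpolation=cv2.INTER_CUBIC))
a=o["side"]["pixels"][140:340,130:340,::-1]; cv2.imwrite("pics/b.png",cv2.resize(a,None,fx=3,fy=3,interpolation=cv2.INTER_CUBIC))
```

```text
(no output)
```

View pics/a.png

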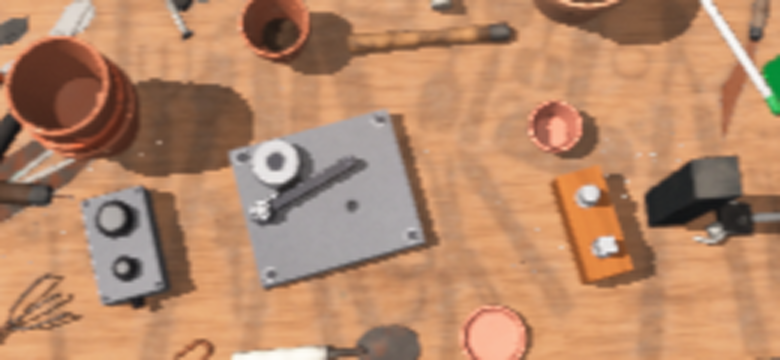

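View pics/b.png

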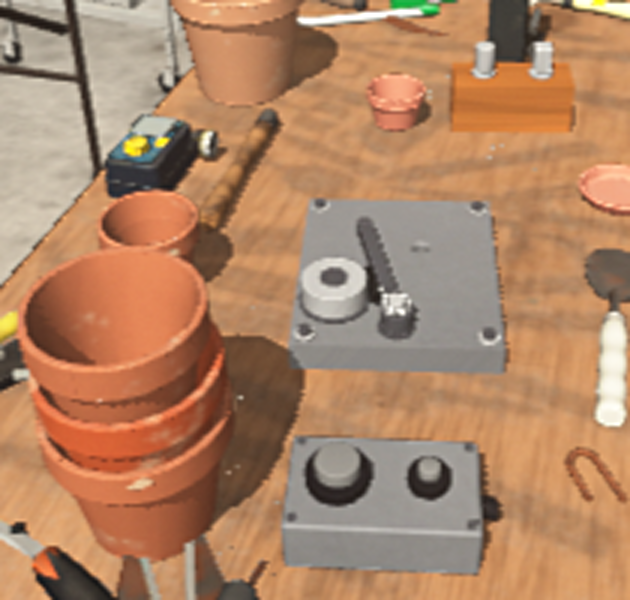

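```bash
cat >> h.py <<'E'
from scipy.optimize import minimize
def loc(P,X):
    c,s=np.cos(P[2]),np.sin(P[2]); X=np.atleast_2d(X).astype(float)
    return np.c_[P[0]+c*X[:,0]-s*X[:,1],P[1]+s*X[:,0]+c*X[:,1],X[:,2]]
def box(sx,sy,h):
    k=np.array([[-1,-1],[1,-1],[1,1],[-1,1]])*[sx/2,sy/2]; n=np.linspace(0,1,40)[:,None]
    return np.vstack([np.c_[k[i]+(k[(i+1)%4]-k[i])*n,np.full(40,h)] for i in range(4)])
def fit(pics,pts,P0,show=True):
    def cost(P,s):
        t=0
        for p,G in zip(pics,s):
            uv=proj(p,loc(P,pts)).astype(np.float32)
            t-=cv2.remap(G,uv[:,:1].copy(),uv[:,1:].copy(),cv2.INTER_LINEAR).mean()
        return t
    P=np.array(P0,float)
    for sg in (3,1.5,0.8):
        Gs=[]
        for p in pics:
            L=cv2.GaussianBlur(cv2.cvtColor(p["pixels"],cv2.COLOR_RGB2LAB).astype(np.float32),(0,0),sg)
            Gs.append(np.sqrt(sum(cv2.Sobel(L[:,:,i],cv2.CV_32F,1,0)**2+cv2.Sobel(L[:,:,i],cv2.CV_32F,0,1)**2 for i in range(3))))
        sx=np.vstack([P]+[P+np.eye(3)[i]*[.006,.006,.06][i]*sg/1.5 for i in range(3)])
        P=minimize(cost,P,(Gs,),method="Nelder-Mead",options=dict(initial_simplex=sx,xatol=1e-5,fatol=1e-4)).x
    return P,cost(P,Gs)
E
python3 - <<'E'
from h import *
import pickle
o=pickle.load(open("p0.pkl","rb")); T,S=o["top"],o["side"]
cr=lambda U,V:((U+.5)/3-.5+120,(V+.5)/3-.5+150)
cb=lambda U,V:((U+.5)/3-.5+130,(V+.5)/3-.5+140)
f=lambda *a:np.round(a,4)
ini={"base":(atz(T,cr(329,198),.03)[:2],.22,(.2,.235,.03)),
"rest":(atz(T,cr(592,222),.068)[:2],-1.3,(.15,.062,.068)),
"box":(atz(T,cr(122,243),.05)[:2],-1.4,(.15,.09,.05))}
for n,(c,y,d) in ini.items():
    print(n,"init",f(*c))
    for nm,pp in (("both",[T,S]),("top",[T]),("side",[S])):
        P,v=fit(pp,box(*d),[*c,y]); print("  ",nm,P.round(4),round(v,1))
print("pins top", f(*atz(T,cr(588,190),.109)),f(*atz(T,cr(605,240),.109)))
print("pins side", f(*atz(S,cb(486,45),.109)),f(*atz(S,cb(543,45),.109)))
print("hole",f(*atz(T,cr(352,206),.03)),f(*atz(S,cb(420,247),.03)))
print("inch",f(*atz(T,cr(113,216),.06)),f(*atz(S,cb(338,465),.06)))
print("pivot",f(*atz(T,cr(263,208),.068)),f(*atz(S,cb(397,303),.068)))
print("post base corners",f(*atz(T,cr(650,225),0)),f(*atz(T,cr(650,190),.0)),"top",f(*atz(T,cr(738,158),.27)),f(*atz(T,cr(690,158),.27)),f(*atz(T,cr(740,200),.27)),f(*atz(T,cr(692,208),.27)))
a=T["pixels"][195:250,295:375,::-1]; a=cv2.resize(a,(800,550),interpolation=cv2.INTER_CUBIC); 
b=S["pixels"][95:195,250:330,::-1]; cv2.imwrite("pics/c.png",np.hstack([cv2.resize(a,(440,302)),np.zeros((302,10,3),np.uint8),cv2.resize(b,(242,302),interpolation=cv2.INTER_CUBIC)]))
E
```

```text
base init [0.5473 0.0403]
   both [0.5521 0.045  0.2273] -231.7
   top [0.5517 0.0456 0.2238] -147.9
   side [0.5528 0.0435 0.2283] -85.6
rest init [ 0.4911 -0.3214]
   both [ 0.4969 -0.3545 -1.4065] -256.6
   top [ 0.4981 -0.3545 -1.3804] -145.7
   side [ 0.4861 -0.2869 -1.4052] -108.7
box init [0.4952 0.3266]
   both [ 0.5041  0.3208 -1.288 ] -165.7
   top [ 0.5077  0.3093 -1.6624] -103.0
   side [ 0.5025  0.3318 -1.3271] -75.4
pins top [ 0.5295 -0.3126  0.109 ] [ 0.4615 -0.3295  0.109 ]
pins side [ 0.5264 -0.3166  0.109 ] [ 0.4577 -0.3341  0.109 ]
hole [0.5344 0.0082 0.03  ] [0.5374 0.0056 0.03  ]
inch [0.5319 0.3367 0.06  ] [0.5315 0.3284 0.06  ]
pivot [0.532  0.1286 0.068 ] [0.5299 0.1408 0.068 ]
post base corners [ 0.4909 -0.4159  0.    ] [ 0.5414 -0.4208  0.    ] top [ 0.5354 -0.4669  0.27  ] [ 0.5381 -0.4096  0.27  ] [ 0.4849 -0.4635  0.27  ] [ 0.4781 -0.4057  0.27  ]
```

View pics/c.png

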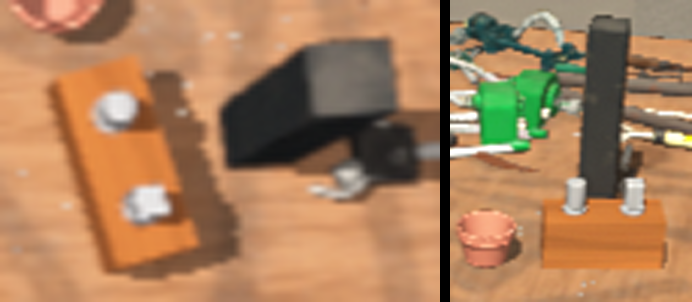

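Run:
```python
from h import *
import pickle
o=pickle.load(open("p0.pkl","rb")); T,S=o["top"],o["side"]
for n,P0,d in (("rest",(.493,-.322,.245),(.15,.062,.068)),("box",(.497,.327,.15),(.15,.09,.05)),("post",(.509,-.436,0.05),(.05,.058,.27))):
    for nm,pp in (("both",[T,S]),("top",[T]),("side",[S])):
        P,v=fit(pp,box(*d),P0); print(n,nm,P.round(4),round(v,1))
        if nm=="both" and n!="post":
            e=.036 if n=="rest" else .035
            print("   ",loc(P,[[e,0,0],[-e,0,0]]).round(4).tolist())
from scipy.spatial.transform import Rotation as R
r=R.from_rotvec(bot.read_state()["tcp_rot"]).as_matrix(); print(r.round(4))
```

```text
rest both [ 0.5335 -0.2945  0.6101] -223.0
    [[0.563, -0.2739, 0.0], [0.504, -0.3151, 0.0]]
rest top [ 0.5076 -0.3078  0.2036] -129.8
rest side [ 0.5099 -0.4347  1.7533] -209.6
box both [0.4963 0.329  0.2142] -296.2
    [[0.5305, 0.3364, 0.0], [0.4621, 0.3216, 0.0]]
box top [0.4821 0.3262 0.1987] -155.6
box side [0.4969 0.3291 0.2167] -127.9
post both [ 0.5147 -0.4386  0.0823] -366.0
post top [ 0.5144 -0.4386  0.0657] -201.8
post side [ 0.5085 -0.3809  0.1241] -202.2
[[ 0.9608  0.2771 -0.    ]
 [ 0.2771 -0.9608  0.    ]
 [-0.     -0.     -1.    ]]
```

```bash
python3 -m creep '[[0.38,-0.51,0,0,0.6],[0.38,-0.51,0,0,0.6],[0.38,-0.51,0,0,0.6],[0.38,-0.51,0,0,0.6],[0.38,-0.51,0,0,0.6],[0.38,-0.51,0,0,0.6],[0.38,-0.51,0,0,0.6],[0.38,-0.51,0,0,0.6],[0.38,-0.51,0,0,0.6],[0.4,0.07,0,0,0.6],[0.4,0.07,0,0,0.6],[0.4,0.07,0,0,0.6],[0.4,0.07,0,0,0.6],[0.4,0.07,0,0,0.6],[0.4,0.07,0.1,0,0.6],[0.4,0.07,0.1,0,0.6],[0.3,0,0.1,0,0.6],[0,0,0,0,0.6]]' 80
cat > look.py <<'E'
import sys,pickle
from h import *
def shots(tag,crops):
    o={}; st=bot.read_state(); print({k:np.round(st[k],4).tolist() for k in("time","tool_pos","wrist_force","width","grip_force")})
    ims=[]
    for n,(u0,v0,u1,v1) in crops.items():
        p=bot.read_camera(n); o[n]=p
        ims.append(cv2.resize(p["pixels"][v0:v1,u0:u1,::-1],(390,int(390*(v1-v0)/(u1-u0))),interpolation=cv2.INTER_CUBIC))
    h=max(i.shape[0] for i in ims)
    cv2.imwrite(f"pics/{tag}.png",np.hstack([cv2.copyMakeBorder(i,0,h-i.shape[0],0,5,cv2.BORDER_CONSTANT) for i in ims]))
    pickle.dump(o,open(tag+".pkl","wb")); return o
E
python3 - <<'E'
from look import *
o=shots("d",{"top":(290,180,380,260),"side":(260,110,350,190)})
st=bot.read_state()
for n in o: print(n,proj(o[n],[st["tool_pos"],[.4596,-.3315,.109]]).round(1))
E
```

```text
time: 3.65
tool_pos: [0.444, -0.3604, 0.176]
tcp_rot: [-3.109, -0.442, 0.002]
wrist_force: [0.6, 0.3, -0.5]
width: 0.601
grip_force: 0.0
{'time': 3.65, 'tool_pos': [0.444, -0.3604, 0.176], 'wrist_force': [0.6067, 0.343, -0.4688], 'width': 0.6012, 'grip_force': 0.0}
top [[333.2 232.2]
 [321.9 230.1]]
side [[317.1 135.4]
 [310.1 154.9]]
```

View pics/d.png

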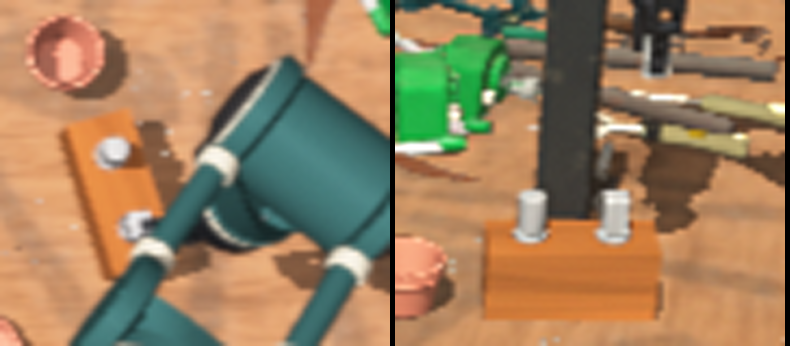

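```bash
python3 -m creep '[[0.12,-0.12,0,0,0.6],[0.12,-0.12,0.1,0,0.6],[0.11,-0.12,0.25,0,0.6],[0.11,-0.11,0.25,0,0.6],[0,0,0.2,0,0.6],[0,0,0,0,0.6]]' 80
python3 - <<'E'
from look import *
o=shots("e",{"top":(290,190,360,250),"side":(280,110,350,170)})
st=bot.read_state(); print(o["side"].keys())
for n in o: print(n,proj(o[n],[st["tool_pos"],[.4596,-.3315,.109]]).round(1))
E
```

```text
time: 4.5
tool_pos: [0.4581, -0.3316, 0.1353]
tcp_rot: [-3.109, -0.44, 0.003]
wrist_force: [-0.6, -0.1, -0.2]
width: 0.601
grip_force: 0.0
{'time': 4.5, 'tool_pos': [0.4581, -0.3316, 0.1353], 'wrist_force': [-0.6111, -0.1499, -0.2404], 'width': 0.6013, 'grip_force': 0.0}
dict_keys(['pixels', 'vfov', 'cx', 'cy', 'world_to_cam', 'shot'])
top [[323.4 229.5]
 [321.9 230.1]]
side [[310.9 148. ]
 [310.1 154.9]]
```

View pics/e.png

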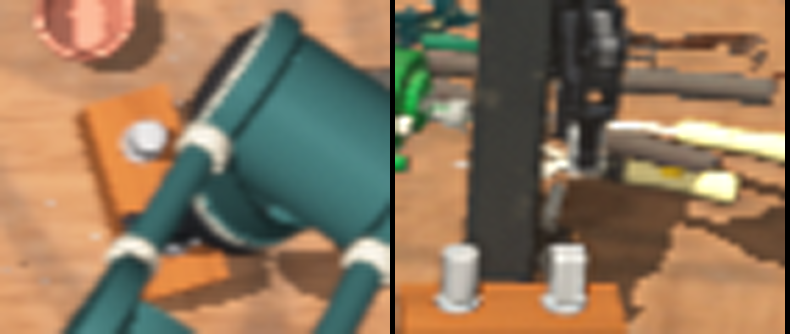

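```bash
python3 -m creep '[[0,0,0.2,0,0.6],[0,0,0.15,0,0.6],[0,0,0,0,0.6],[0,0,0,0,0.6]]' 80
python3 - <<'E'
from look import *
o=shots("f",{"side":(285,110,335,170)})
st=bot.read_state()
im=cv2.imread("pics/f.png"); im=cv2.resize(im,None,fx=1.5,fy=1.5)
cv2.imwrite("pics/f.png",im)
for n in o: print(n,proj(o[n],[st["tool_pos"],[.4596,-.3315,.109]]).round(1), st["tcp_rot"])
E
```

```text
time: 5.1
tool_pos: [0.4591, -0.3323, 0.1195]
tcp_rot: [-3.111, -0.439, 0.0]
wrist_force: [0.2, -0.1, 0.3]
width: 0.597
grip_force: 0.0
{'time': 5.1, 'tool_pos': [0.4591, -0.3323, 0.1195], 'wrist_force': [0.1833, -0.0537, 0.35], 'width': 0.5971, 'grip_force': 0.0}
side [[310.5 152.2]
 [310.1 154.9]] [3.11040983e+00 4.39512926e-01 3.86718000e-04]
```

View pics/f.png

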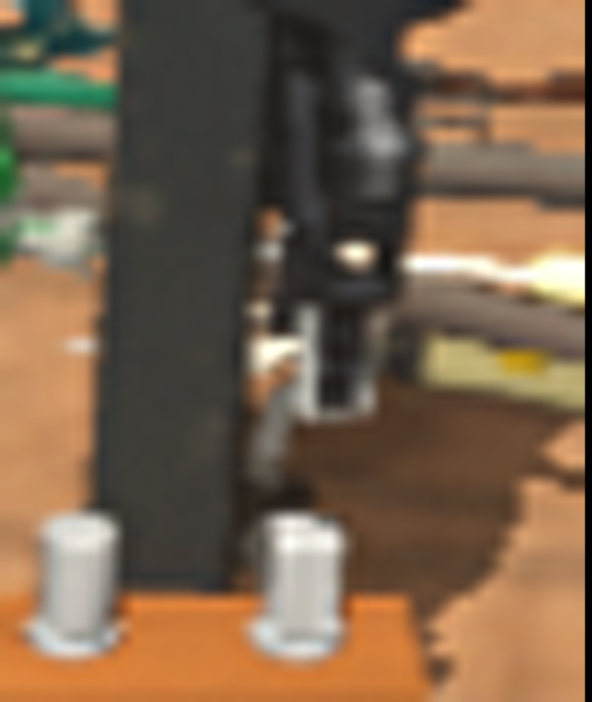

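Run:
```python
from look import *
L=lambda t,n:pickle.load(open(t+".pkl","rb"))[n]
def d(a,b,c):
    u0,v0,u1,v1=c
    m=np.abs(a["pixels"].astype(int)-b["pixels"]).max(2)[v0:v1,u0:u1]
    A=cv2.resize(b["pixels"][v0:v1,u0:u1,::-1],(390,300),interpolation=cv2.INTER_NEAREST)
    M=cv2.resize(np.clip(m*2,0,255).astype(np.uint8),(390,300),interpolation=cv2.INTER_NEAREST); return np.hstack([A,cv2.cvtColor(M,8)])
S=d(L("p0","side"),L("f","side"),(285,100,350,170)); T=d(L("p0","top"),L("e","top"),(295,195,360,245))
cv2.imwrite("pics/g.png",np.vstack([S,T]))
p=L("f","side"); 
a=np.array([.4591,-.3323,.1195]); X=np.array([.9608,.2771,0]);Y=np.array([.2771,-.9608,0])
for s in(-1,1): print(proj(p,[a+Y*s*.03+X*k+[0,0,z] for k in(-.011,.011) for z in(.005,.05)]).round(1).tolist())
```

```text
[[315.0, 154.7], [316.1, 143.4], [308.9, 154.8], [310.0, 143.4]]
[[312.2, 147.5], [313.3, 136.5], [306.4, 147.6], [307.4, 136.6]]
```

View pics/g.png

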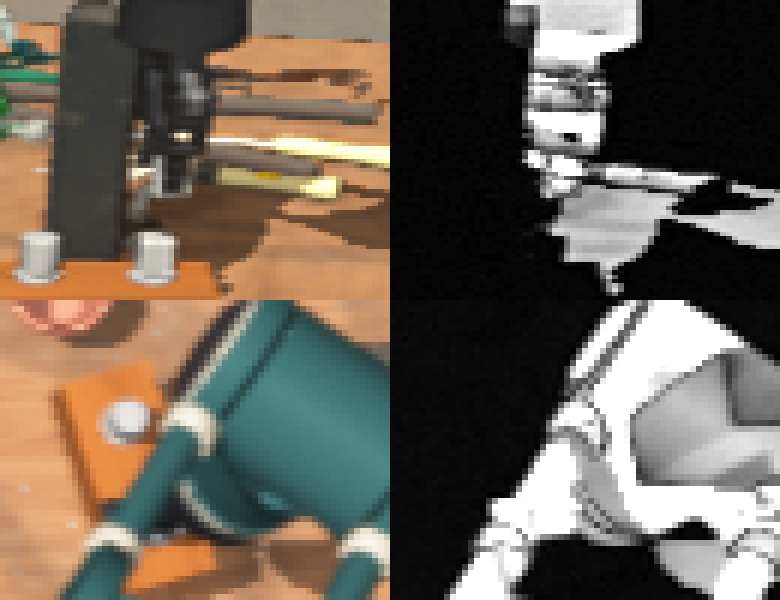

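```bash
python3 -m creep '[[0,0,0.2,0,0.6],[0,0,0.2,0,0.6],[0,0,0.2,0,0.6],[0,0,0.2,0,0.6],[0,0,0,0,0.6],[0,0,0,0,0.6]]' 80; python3 -m creep '[[0,0,0,0,0.35],[0,0,0,0,0.15],[0,0,0,0,0.15]]' 60
python3 - <<'E'
from h import *
import pickle
p=bot.read_camera("side");pickle.dump({"side":p},open("k.pkl","wb"))
cv2.imwrite("pics/k.png",cv2.resize(p["pixels"][110:180,280:340,::-1],(514,600),interpolation=cv2.INTER_CUBIC))
E
```

```text
time: 5.9
tool_pos: [0.4592, -0.3324, 0.0796]
tcp_rot: [3.111, 0.44, 0.0]
wrist_force: [0.3, -0.6, 1.0]
width: 0.598
grip_force: 0.0
time: 6.28
tool_pos: [0.4592, -0.3324, 0.0799]
tcp_rot: [3.11, 0.44, 0.001]
wrist_force: [0.1, 0.2, -0.4]
width: 0.151
grip_force: 0.0
```

View pics/k.png

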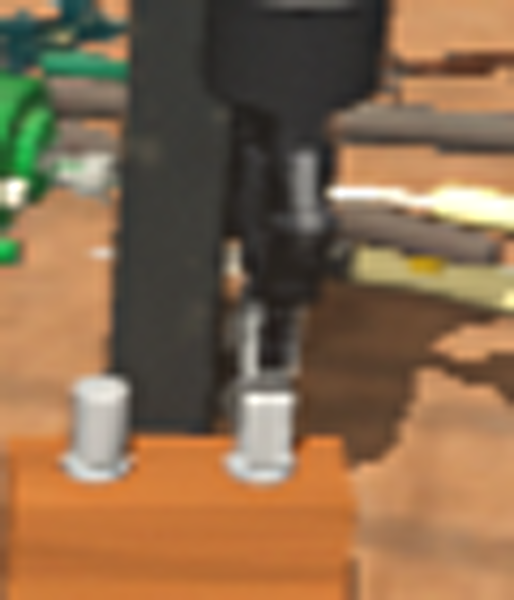

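```bash
python3 -m creep '[[0,0,0,0,0.6],[0,0,0,0,0.6],[0,0,0.1,0,0.6],[0,0,0.1,0,0.6],[0,0,0,0,0.6]]' 20; python3 -m creep '[[0,0,0.1,0,0.5],[0,0,0,0,0.4],[0,0,0,0,0.1],[0,0,0,0,0.1],[0,0,0,0,0.1]]' 20
```

```text
time: 6.95
tool_pos: [0.4585, -0.3318, 0.0687]
tcp_rot: [-3.109, -0.439, 0.002]
wrist_force: [0.3, -0.6, -1.6]
width: 0.601
grip_force: 0.0
time: 7.58
tool_pos: [0.4591, -0.3323, 0.0646]
tcp_rot: [3.111, 0.44, 0.0]
wrist_force: [-0.3, -0.4, -1.5]
width: 0.249
grip_force: 19.7
```

```bash
python3 -m creep '[[0,0,0,0,0.55],[0,0,0,0,0.55],[0,0,0.1,0,0.55],[0,0,0.1,0,0.55],[0,0,0.1,0,0.55],[0,0,0,0,0.55]]' 20; python3 -m creep '[[0,0,0.05,0,0.55],[0,0,0.05,0,0.55],[0,0,0.05,0,0.55],[0,0,0,0,0.55]]' 20
```

```text
time: 8.32
tool_pos: [0.4585, -0.3318, 0.0487]
tcp_rot: [-3.11, -0.439, 0.002]
wrist_force: [-0.2, 0.4, -0.3]
width: 0.552
grip_force: 0.0
time: 8.82
tool_pos: [0.4588, -0.3321, 0.0418]
tcp_rot: [-3.11, -0.44, 0.001]
wrist_force: [-0.0, -0.7, 0.6]
width: 0.549
grip_force: 0.0
```

Run:
```python
from h import *
import pickle
p=bot.read_camera("side");pickle.dump({"side":p},open("l.pkl","wb"))
cv2.imwrite("pics/l.png",cv2.resize(p["pixels"][110:180,280:340,::-1],(514,600),interpolation=cv2.INTER_CUBIC))
```

```text
(no output)
```

View pics/l.png

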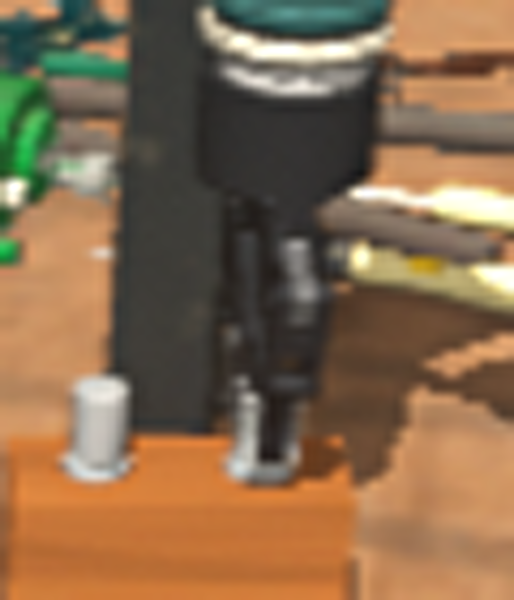

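```bash
python3 -m creep '[[0,0,0.06,0,0.55],[0,0,0.06,0,0.5],[0,0,0,0,0.4],[0,0,0,0,0.1],[0,0,0,0,0.1],[0,0,0,0,0.1]]' 90
```

```text
time: 9.62
tool_pos: [0.4592, -0.3324, 0.0362]
tcp_rot: [3.11, 0.44, 0.0]
wrist_force: [0.4, -0.1, -0.2]
width: 0.247
grip_force: 87.0
```

```bash
python3 -m creep '[[0,0,-0.15,0,0.1],[0,0,-0.3,0,0.1],[0,0,-0.3,0,0.1],[0,0,-0.3,0,0.1],[0,0,-0.3,0,0.1],[0,0,-0.2,0,0.1],[0,0,0,0,0.1]]' 90 &&  python3 -m creep '[[0,-0.44,0,0,0.1],[0.2,-0.44,0,0,0.1],[0.35,-0.44,0,0,0.1],[0.35,-0.44,0,0,0.1],[0.35,-0.44,0,0,0.1],[0.35,-0.44,0,0,0.1],[0.35,-0.44,0,0,0.1],[0.35,-0.44,0,0,0.1],[0.35,-0.44,0,0,0.1],[0.35,-0.44,0,0,0.1],[0.4,-0.44,0,0,0.1],[0.4,-0.44,0,0,0.1],[0.4,-0.44,0,0,0.1],[0.4,-0.44,0,0,0.1],[0.25,0,0,0,0.1],[0,0,0,0,0.1],[0,0,0,0,0.1]]' 90
python3 - <<'E'
from h import *
import pickle
from scipy.spatial.transform import Rotation as R
o={}
for n in("top","side"):
    p=o[n]=bot.read_camera(n)
    for t in("drop_pin","brake_base"):
        for a in bot.look_for(t,p)[:2]: print(n,t,round(a["score"],2),np.round(a["bbox"],1).tolist())
    s=bot.read_state(); q=s["tool_pos"]; print(n,"foot,headtop pred",proj(p,[q-[0,0,.030],q+[0,0,.073]]).round(1).tolist())
pickle.dump(o,open("m.pkl","wb")); print(R.from_rotvec(s["tcp_rot"]).as_matrix().round(3).tolist())
E
```

```text
time: 10.5
tool_pos: [0.4598, -0.3328, 0.1149]
tcp_rot: [3.109, 0.439, 0.002]
wrist_force: [0.9, -0.2, -0.7]
width: 0.245
grip_force: 86.9
time: 12.62
tool_pos: [0.6058, 0.0302, 0.1131]
tcp_rot: [3.111, 0.439, -0.002]
wrist_force: [-0.2, 0.4, -0.8]
width: 0.25
grip_force: 87.2
top foot,headtop pred [[230.4, 199.5], [228.3, 194.4]]
side brake_base 0.74 [225.7, 205.4, 298.8, 261.6]
side brake_base 0.16 [232.5, 287.3, 248.8, 302.4]
side foot,headtop pred [[246.0, 209.2], [245.6, 180.0]]
[[0.961, 0.276, 0.0], [0.276, -0.961, -0.0], [0.0, 0.0, -1.0]]
```

Run:
```python
import pickle,numpy as np
a=pickle.load(open("p0.pkl","rb"))["side"]["pixels"].astype(int);b=pickle.load(open("m.pkl","rb"))["side"]["pixels"].astype(int)
for v in range(172,216): print(v,"".join("#" if x>150 else "+" if x>60 else "-" if x>25 else "." for x in np.abs(a-b)[v,232:262].max(1)), " ".join(f"{x//10:2d}" for x in b[v,238:256].mean(1).astype(int)))
```

```text
172 ........++++----++++-......... 14 12  6  6  6  9 13 14 14 12  7  6  5  6 10 15 17 17
173 .......-++++++++++++-......... 14 12  5  4  5  6  8 10 10  8  5  4  4  5 10 14 15 16
174 ........++##++++++++.......... 13 12  8  4  3  3  5  6  6  5  3  3  4  7 11 12 15 16
175 .........+++++++#++........... 14 14 13  7  3  3  5  6  6  5  3  4  9 14 14 12 11 16
176 .........-+++++###+........... 14 14 13  9  4  3  4  5  5  4  3  4 10 16 15 13  9  9
177 .........-+++++###+........... 14 14 13 10  3  3  4  5  5  4  3  4 10 16 16 14 11 12
178 .........-++++####+........... 15 15 14 10  4  3  3  4  3  3  3  4 10 15 16 14 12 12
179 .........++#+#####+........... 15 15 15 10  4  3  3  3  3  3  3  3  7 14 15 15 13 12
180 .........+########+........... 14 15 14  9  3  3  4  4  4  4  3  3  7 13 15 14 13 12
181 .........+########+........... 13 14 13  9  3  3  4  5  5  4  4  3  7 13 14 13 12 13
182 .........+########+........... 13 13 13 10  3  3  5  5  4  4  4  3  7 12 14 13 13 13
183 ..........++####+++........... 14 15 15 13  7  6  3  3  3  3  4  6  9 13 13 13 13 14
184 ..........+++++#++-.........
[... 2115 characters left out ...]
.......--....++++++++++ 13 19 15 15 15 15 14 15 19 18 14 14 15 13  8  7  7  7
209 ....................++++++++++ 19 17 15 15 15 15 15 16 17 17 14 15 15 13  8  7  7  7
210 .....................+++++++-. 15 15 15 15 15 15 15 15 15 14 15 15 15 15 13  7  7  7
211 .....................+++++-... 15 15 15 15 15 15 15 15 15 15 15 15 15 15 13  8  7  7
212 ....................-+++-..... 15 15 15 15 15 15 15 15 15 15 15 13 10  9  8  7  7  7
213 .................---.-+-...... 15 15 15 15 15 15 15 15 15 15 14  9  5  7  9  8  7 11
214 .............................. 15 15 15 15 15 15 15 15 15 15 13  8  9 10 10  9 10 15
215 .............................. 15 15 15 15 15 15 15 15 15 15 13  8  9  9  9  9 11 15
```

```bash
python3 -m creep '[[0.12,0,0,0,0.1],[0,0,0.2,0,0.1],[0,0,0.25,0,0.1],[0,0,0.25,0,0.1],[0,0,0.2,0,0.1],[0,0,0,0,0.1],[0,0,0,0,0.1]]' 100 && python3 -m creep '[[-0.1,0,0,0,0.1],[-0.12,0,0,0,0.1],[-0.12,0,0,0,0.1],[-0.12,0,0,0,0.1],[-0.12,0.01,0,0,0.1],[-0.12,0.01,0,0,0.1],[-0.12,0.01,0,0,0.1],[-0.12,0.01,0,0,0.1],[-0.12,0.01,0,0,0.1],[-0.12,0.01,0,0,0.1],[-0.12,0.01,0,0,0.1],[-0.12,0.01,0,0,0.1],[-0.12,0,0,0,0.1],[0,0,0,0,0.1],[0,0,0,0,0.1]]' 100
```

```text
time: 13.8
tool_pos: [0.6127, 0.0325, 0.0688]
tcp_rot: [3.111, 0.44, 0.001]
wrist_force: [0.6, -1.2, -0.6]
width: 0.24
grip_force: 96.7
time: 15.68
tool_pos: [0.5396, 0.007, 0.0686]
tcp_rot: [3.11, 0.44, 0.0]
wrist_force: [3.7, -0.2, -1.8]
width: 0.243
grip_force: 97.0
```

Run:
```python
from h import *
import pickle
p=bot.read_camera("side");pickle.dump({"side":p},open("n.pkl","wb"))
q=bot.read_state()["tool_pos"]
a=pickle.load(open("p0.pkl","rb"))["side"]["pixels"].astype(int);b=p["pixels"].astype(int)
print("pred foot/collar",proj(p,[q-[0,0,.03],q+[0,0,.032],q+[0,0,.02]]).round(1).tolist(),"hole",proj(p,[[.5375,.0056,.03],[.5365,.007,.03]]).round(1).tolist())
print("before"); 
for v in range(218,226): print(v," ".join(f"{x//10:2d}" for x in a[v,258:282].mean(1).astype(int)))
print("now")
for v in range(200,230): print(v," ".join(f"{x//10:2d}" for x in b[v,258:282].mean(1).astype(int)))
cv2.imwrite("pics/n.png",cv2.resize(p["pixels"][170:270,220:310,::-1],(540,600),interpolation=cv2.INTER_CUBIC))
```

```text
pred foot/collar [[268.9, 220.0], [269.4, 203.6], [269.3, 206.8]] hole [[269.6, 222.0], [269.9, 222.3]]
before
218 15 15 15 15 15 15 15 15 15 15 15 15 15 14 15 15 15 15 15 15 15 15 15 15
219 15 15 15 15 15 15 15 15 15 15 14 15 15 15 15 15 15 15 15 15 15 15 15 15
220 15 15 15 15 15 15 15 15 15 15 15 16 16 16 15 15 15 15 15 15 15 15 15 15
221 15 15 15 15 15 14 15 15 15 14 15 16 17 17 16 15 15 15 15 14 15 15 15 15
222 15 15 15 15 15 15 15 15 14 12 11 12 14 13 13 14 15 15 15 15 15 15 15 15
223 15 15 15 15 15 15 15 15 14 12 11 12 13 12 12 13 14 15 15 15 15 15 15 15
224 10 15 15 15 15 15 15 15 15 14 14 14 14 14 14 15 15 15 15 15 14 14 14 15
225 10 15 15 14 15 15 15 15 15 15 14 14 14 15 15 15 15 15 15 15 15 15 15 15
now
200 14 14 14 14 14 14 14 13 16 18  8  4  4  4  7 11 10  7  7  7  8  8  8  8
201 14 14 14 14 14 14 14 15 18 17  7  4  4  4  7 11 10  7  7  7  8  7  8  7
202 14 14 14 13 14 14 13 15 19 17  7  4  4  4  7 11 11  8  7  7  8  7  7  7
203 15 15 14 13 14 13 13 15 20 18  7  3  4  4  7 11 11  8  7  7  7  7  7  7
204 15 15 14 14 14 14 14 15 18 19 14 10 11 13 12 12 10  7  6  6  7  6  7 
[... 1202 characters left out ...]
5  7 11 15 15 15
221 15 15 15 15 15 15 14 15 14 15 15 14  9  9  9 10  9  6  5 10 15 15 15 15
222 15 15 15 15 15 15 15 15 14 12 11 10  9  9  9 10  8  5  6 11 15 15 15 15
223 15 15 15 15 15 15 15 15 14 12 10  9  9  9 10  9  6  5 10 15 15 15 15 15
224 15 15 14 14 15 15 15 15 15 14 11  9  9  9  9  8  4  6 11 15 15 14 15 15
225 15 15 14 14 15 15 15 15 15 13 10  9  9  9  9  6  5 10 15 15 15 15 15 15
226 14 14 14 14 15 15 15 15 14 12  9  9  9 10  8  5  6 11 15 15 15 15 15 15
227 14 14 15 15 14 11 12 13 13 10  9  9  9  9  7  5 10 15 15 15 15 15 15 15
228 15 15 15 15 13  6  4  5  8  9 10 10 10  8  5  6 11 15 15 15 15 15 15 15
229 15 15 15 14 10  4  3  5  8  9  9 10  9  8  5 10 15 15 15 15 15 15 15 15
```

View pics/n.png

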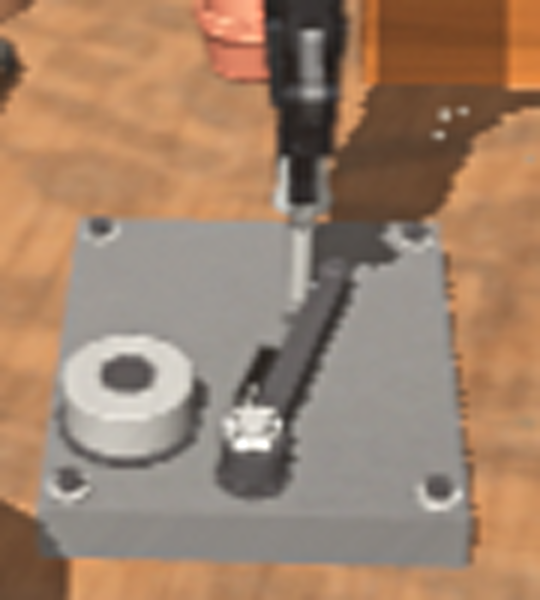

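```bash
python3 -m creep '[[-0.025,0,0.05,0,0.1],[0,0,0.05,0,0.1],[0,0,0.05,0,0.1],[0,0,0.05,0,0.1],[0,0,0.03,0,0.1],[0,0,0,0,0.1]]' 100
```

```text
time: 16.48
tool_pos: [0.5381, 0.007, 0.0567]
tcp_rot: [-3.111, -0.44, 0.001]
wrist_force: [4.1, -1.2, -1.1]
width: 0.243
grip_force: 97.0
```

```bash
python3 -m creep '[[0,0,0.06,0,0.1],[0,0,0.06,0,0.1],[0,0,0.06,0,0.1],[0,0,0.06,0,0.1],[0,0,0.06,0,0.1],[0,0,0,0,0.1]]' 100
```

```text
time: 17.23
tool_pos: [0.5379, 0.007, 0.0415]
tcp_rot: [-3.111, -0.44, 0.002]
wrist_force: [3.0, -0.1, -1.7]
width: 0.243
grip_force: 97.0
```

```bash
python3 -m creep '[[0,0,0.05,0,0.1],[0,0,0.04,0,0.1],[0,0,0.03,0,0.1],[0,0,0.02,0,0.1],[0,0,0,0,0.1]]' 100
```

```text
time: 17.85
tool_pos: [0.5385, 0.007, 0.0352]
tcp_rot: [-3.111, -0.44, -0.0]
wrist_force: [2.7, -0.0, 2.6]
width: 0.238
grip_force: 97.4
```

```bash
python3 -m creep '[[0,0,0.02,0,0.1],[0,0,0,0,0.3],[0,0,0,0,0.6],[0,0,0,0,0.6],[0,0,0,0,0.6]]' 40; python3 -m creep '[[0,0,-0.15,0,0.6],[0,0,-0.3,0,0.6],[0,0,-0.5,0,0.6],[0,0,-0.5,0,0.6],[0,0,-0.4,0,0.6],[0,0,-0.3,0,0.6],[0,0,0,0,0.3]]' 40
python3 - <<'E'
from h import *
import pickle
p=bot.read_camera("side");pickle.dump({"side":p},open("r.pkl","wb"))
b=p["pixels"].astype(int)
print("pred seated: foot, collar, head",proj(p,[[.5375,.0063,z] for z in(.03,.067,.072,.108)]).round(1).tolist())
for v in range(186,232): print(v," ".join(f"{x//10:2d}" for x in b[v,258:282].mean(1).astype(int)))
for t in("drop_pin","lever_tip","inch_top"):
    for a in bot.look_for(t,p)[:2]: print(t,round(a["score"],2),np.round(a["bbox"],1).tolist())
E
```

```text
time: 18.48
tool_pos: [0.5377, 0.007, 0.0336]
tcp_rot: [-3.11, -0.44, 0.002]
wrist_force: [-0.6, 1.0, -0.5]
width: 0.604
grip_force: 0.0
time: 19.35
tool_pos: [0.5398, 0.0069, 0.1437]
tcp_rot: [3.11, 0.439, 0.006]
wrist_force: [-0.3, 0.7, 0.0]
width: 0.402
grip_force: 0.0
pred seated: foot, collar, head [[269.6, 222.1], [269.9, 212.5], [269.9, 211.2], [270.2, 201.5]]
186 13 13 14 14 14 14 14 13 13 13 13 13 13 14 14 15 15 15 15 15 15 15 14 10
187 13 13 14 14 14 14 13 13 13 13 13 14 14 15 15 15 15 15 15 15 15 15 14  8
188 13 13 13 13 14 13 13 13 13 13 14 14 15 15 15 15 15 15 15 15 15 15 13  7
189 14 14 14 13 13 13 13 13 14 14 15 15 15 15 15 15 15 15 15 14 15 14  8  7
190 14 14 14 14 13 13 13 14 15 15 15 15 15 15 15 15 15 15 14 14 15 13  7  7
191 14 14 14 14 14 14 14 15 15 15 15 15 15 15 15 15 15 15 14 14 13  8  7  7
192 15 15 15 15 14 14 14 15 15 15 15 15 15 15 15 15 15 14 14 13  8  7  7  7
193 16 15 15 15 14 14 15 15 15 15 15 15 15 15 15 15 15 14 14 13  7  7  7  7
194 15 15 15 14 14 14 15 15 15 15 15 15 15 14 14 14 14 14 14 12  7  6  7  7
195 15 15 15 14 14 14 15 15 14 13 13 13 13 13 
[... 2151 characters left out ...]
 15 15
224 15 15 15 14 14 14 15 15 15 13  9  9  9  9  9  7  5 10 15 15 15 14 14 15
225 15 14 14 14 15 15 15 15 15 13  9  9  9 10  8  5  5 10 15 15 15 14 15 15
226 14 14 14 14 14 15 15 15 14 10  9  9  9  9  8  5  6 11 15 15 15 14 15 15
227 14 14 15 15 14 11 12 13 15 14 10  9 10  9  6  5 10 14 15 15 15 15 15 15
228 14 14 15 15 13  6  4  6  8 10  9  9 10  8  4  6 11 15 15 15 14 15 15 15
229 15 15 15 14 10  4  3  5  8  9  9 10  9  6  5 10 15 15 15 15 15 15 15 15
230 14 15 15 13  6  4  4  6 10 10  9  9  8  5  5 10 15 15 15 15 15 15 15 14
231 15 15 14 10  4  4  5  8 10  9 10  9  7  5  6 11 14 14 14 15 14 14 14 14
lever_tip 0.9 [257.1, 214.9, 277.4, 250.9]
inch_top 0.68 [237.0, 285.2, 244.3, 304.0]
```

Run:
```python
from h import *
import pickle
o=pickle.load(open("p0.pkl","rb"));T,S=o["top"],o["side"]
print("stack rim centre", atz(T,(120+58/3,150+85/3),.22).round(3), atz(S,(130+114/3,140+322/3),.22).round(3))
for z in(.055,.06,.065): print(z,atz(T,(120+114/3,150+214/3),z).round(4),atz(S,(130+340/3,140+464/3),z).round(4))
s=bot.read_state();q=s["tool_pos"];print(q.round(4),s["q"].round(3))
d=np.array([.531,.334])-q[:2]; print((d@[.9608,.2771]/.05).round(3),(d@[.2771,-.9608]/.05).round(3))
```

```text
stack rim centre [0.677 0.362 0.22 ] [0.671 0.382 0.22 ]
0.055 [0.5339 0.3353 0.055 ] [0.5306 0.3236 0.055 ]
0.06 [0.5332 0.334  0.06  ] [0.5293 0.3278 0.06  ]
0.065 [0.5325 0.3326 0.065 ] [0.528  0.3319 0.065 ]
[0.5375 0.007  0.1405] [-0.033  0.045  1.953  0.     1.145  1.257]
1.687 -6.319
```

```bash
python3 -m creep '[[0.05,-0.25,0,0,0],[0.12,-0.45,0,0,0],[0.12,-0.45,0,0,0],[0.12,-0.45,0,0,0],[0.12,-0.45,0,0,0],[0.12,-0.45,0,0,0],[0.12,-0.45,0,0,0],[0.12,-0.45,0,0,0],[0.12,-0.45,0,0,0],[0.12,-0.45,0,0,0],[0.12,-0.45,0,0,0],[0.12,-0.45,0,0,0],[0.12,-0.45,0,0,0],[0.12,-0.45,0,0,0],[0.05,-0.2,0,0,0],[0,0,0,0,0]]' 60; python3 -m creep '[[0,0,0.2,0,0],[0,0,0.3,0,0],[0,0,0.3,0,0],[0,0,0.3,0,0],[0,0,0.3,0,0],[0,0,0.3,0,0],[0,0,0.2,0,0],[0,0,0.1,0,0],[0,0,0,0,0],[0,0,0,0,0]]'
python3 - <<'E'
from h import *
import pickle
p=bot.read_camera("side");q=bot.read_state()["tool_pos"]; b=p["pixels"].astype(int); pickle.dump({"side":p},open("s.pkl","wb"))
a=pickle.load(open("p0.pkl","rb"))["side"]["pixels"].astype(int)
print("tip pred +.043",proj(p,[q+[0,0,.043],[.5305,.334,.062]]).round(1).tolist())
for v in range(270,310): print(v," ".join(f"{x//10:2d}" for x in a[v,228:256].mean(1).astype(int)),"|"," ".join(f"{x//10:2d}" for x in b[v,228:256].mean(1).astype(int)))
E
```

```text
time: 21.55
tool_pos: [0.5308, 0.3333, 0.1415]
tcp_rot: [3.11, 0.441, -0.0]
wrist_force: [-0.5, -0.6, 0.4]
width: 0.0
grip_force: 0.0
time: 22.8
tool_pos: [0.5314, 0.333, 0.0423]
tcp_rot: [-3.11, -0.44, -0.002]
wrist_force: [1.0, -1.2, 1.3]
width: -0.004
grip_force: 0.0
tip pred +.043 [[241.6, 288.6], [242.1, 296.0]]
270  7  8 11 15 16 15 15 15 15 15 15 15 14 14 14 14 14 14 13 14 14 13 14 14 14 14 13 13 |  8  8 11 16 16 11  5  4  3  3  8 15 17 17 16 11  3  3  3  3  4  6  7  7  7  7  7  6
271  7  7  8 12 15 15 15 15 15 15 15 15 15 14 14 13 14 14 14 14 14 13 13 13 13 13 13 13 |  8  7  8 12 15 11  5  4  3  3  8 15 17 17 16 11  3  2  3  3  4  5  7  7  7  7  7  7
272  7  7 10 15 15 15 15 15 15 15 15 15 14 14 13 13 14 14 14 14 13 13 13 13 13 13 13 14 |  7  7 11 16 15 11  5  4  4  4  8 15 17 17 16 11  3  3  3  3  4  6  7  7  7  7  7  7
273  7  7 11 15 15 15 15 15 15 15 15 15 14 14 13 13 14 13 13 14 13 13 14 13 13 13 13 14 |  7  7 11 16 15 11  4  4  4  4  9 15 17 17 16 11  4  3  3  3  4  6  7  7  7  7  7  7
274  6  9 14 14 14 15 15 15 15 16 15 15 14 13 13 14 14 13 13 13 13 14 14 14 13 13 13 
[... 5478 characters left out ...]
5 15
306 14 14 14 14 15 15 13  7  3  3  3  3  3  3  3  3  3  3  3  3  5 11 15 15 15 15 15 14 | 15 15 15 15 15 16 14  8  4  3  3  3  3  3  3  3  3  3  3  3  5 12 15 16 16 15 15 15
307 14 14 14 15 15 15 15 14 10  6  4  3  3  3  3  3  3  3  4  6 11 15 15 15 15 15 15 14 | 15 15 15 15 16 16 16 14 10  6  5  4  3  3  3  3  3  3  4  6 11 15 16 16 15 15 15 15
308 14 14 15 15 15 15 15 15 15 15 13 10  8  7  6  7  8 11 15 15 15 15 15 15 15 15 15 14 | 15 15 15 15 15 15 16 16 15 15 14 11  9  8  6  7  9 11 15 16 16 16 16 16 16 15 15 15
309 15 15 15 15 15 15 14 14 15 15 15 14 14 14 14 14 14 15 15 15 15 15 15 15 15 15 15 15 | 15 15 15 15 15 15 15 15 15 16 15 15 15 15 15 15 15 15 16 16 15 15 15 15 15 15 15 15
```

```bash
python3 -m creep '[[0,0,0.06,0,0],[0,0,0.06,0,0],[0,0,0,0,0]]'; python3 -m creep '[[0,0,0.05,0,0],[0,0,0.05,0,0],[0,0,0,0,0]]'
```

```text
time: 23.22
tool_pos: [0.5305, 0.3324, 0.0351]
tcp_rot: [3.11, 0.44, -0.001]
wrist_force: [0.1, -0.4, 0.2]
width: 0.003
grip_force: 0.0
time: 23.6
tool_pos: [0.5309, 0.3327, 0.0307]
tcp_rot: [-3.111, -0.44, -0.0]
wrist_force: [-0.4, -0.6, 2.2]
width: -0.0
grip_force: 1.2
```

```bash
python3 -m creep '[[0,0,0.06,0,0],[0,0,0.04,0,0],[0,0,0,0,0]]'; python3 -m creep '[[0,0,0.04,0,0],[0,0,0.02,0,0],[0,0,0,0,0]]'
```

```text
time: 23.98
tool_pos: [0.5311, 0.3328, 0.0268]
tcp_rot: [-3.111, -0.44, -0.001]
wrist_force: [-3.3, -1.3, 10.0]
width: -0.002
grip_force: 4.5
time: 24.35
tool_pos: [0.5312, 0.3328, 0.0265]
tcp_rot: [-3.111, -0.44, -0.001]
wrist_force: [-9.0, -4.6, 22.5]
width: -0.008
grip_force: 11.4
```

```bash
python3 -m creep '[[0,0,-0.02,0,0],[0,0,0,0,0],[0,0,0,0,0],[0,0,0,0,0],[0,0,0,0,0],[0,0,0,0,0],[0,0,0,0,0],[0,0,0,0,0],[0,0,0,0,0],[0,0,0,0,0],[0,0,0,0,0],[0,0,0,0,0],[0,0,0,0,0],[0,0,0,0,0],[0,0,0,0,0],[0,0,0,0,0],[0,0,0,0,0],[0,0,0,0,0],[0,0,0,0,0],[0,0,0,0,0]]'; python3 -m creep '[[0,0,0,0,0],[0,0,0,0,0],[0,0,0,0,0],[0,0,0,0,0]]'; python3 -m creep '[[0,0,-0.1,0,0],[0,0,-0.2,0,0],[0,0,-0.4,0,0],[0,0,-0.5,0,0],[0,0,-0.5,0,0],[0,0,-0.5,0,0],[0,0,-0.3,0,0],[0,0,0,0,0],[0,0,0,0,0]]'
python3 - <<'E'
from h import *
import pickle
p=bot.read_camera("side"); b=p["pixels"].astype(int); r=pickle.load(open("r.pkl","rb"))["side"]["pixels"].astype(int); a=pickle.load(open("p0.pkl","rb"))["side"]["pixels"].astype(int)
D=lambda x,y,u0,v0,u1,v1:((np.abs(x-y).max(2)[v0:v1,u0:u1]>40).sum())
print("pin/arm changed since release",D(r,b,255,205,285,255),"button vs start",D(a,b,228,286,256,310),"small button",D(a,b,262,285,285,310),"pot stack",D(a,b,140,225,208,326),"stout+pot",D(a,b,250,150,300,190))
for t in("lever_tip","drop_pin"):
    for x in bot.look_for(t,p)[:1]: print(t,x["score"],x["bbox"])
E
```

```text
time: 26.85
tool_pos: [0.5312, 0.3328, 0.0266]
tcp_rot: [-3.11, -0.44, -0.001]
wrist_force: [-6.5, -4.4, 17.1]
width: -0.0
grip_force: 9.0
time: 27.35
tool_pos: [0.5312, 0.3328, 0.0266]
tcp_rot: [-3.11, -0.44, -0.001]
wrist_force: [-7.8, -3.3, 18.3]
width: -0.001
grip_force: 9.0
time: 28.48
tool_pos: [0.5302, 0.3323, 0.1476]
tcp_rot: [3.11, 0.44, -0.002]
wrist_force: [-0.6, 0.3, -1.0]
width: -0.001
grip_force: 0.0
pin/arm changed since release 843 button vs start 0 small button 0 pot stack 0 stout+pot 389
lever_tip 0.6 [254.7, 217.1, 278.0, 250.7]
drop_pin 0.42 [265.1, 199.9, 275.4, 220.2]
```

Run:
```python
from h import *
import pickle
p=bot.read_camera("side"); b=p["pixels"].astype(int)
for v in range(196,240,2): print(v," ".join(f"{x//10:2d}" for x in b[v,255:282].mean(1).astype(int)))
```

```text
196  4  4  3  3  7 13 15 14 14 14 14 14 13 13 13 13 13 14 14 14 14 14 14 13 13 13 13
198  4  4  3  3  7 12 14 14 14 14 14 13 13 14 14 13 13 14 14 13 13 14 14 14 15 15 15
200  4  4  3  3  7 13 15 15 14 12 11 10 10 11 10 10 13 15 15 15 15 15 15 16 16 16 16
202  4  4  3  3  7 12 14 14 14 11 10 10 11 11 11 11 11 13 15 15 15 15 16 15 15 15 15
204  4  4  3  3  7 13 15 15 15 14 12 12 12 12 13 13 12 12 14 13 13 13 13 13 13 14 14
206  4  3  3  4 10 15 15 15 15 14 13 12 12 12 13 13 12 12 14 14 15 14 14 14 14 14 14
208  4  3  4 10 16 16 15 15 15 15 13 12 12 12 13 13 12  8  7  7  7  7  7  7  7  7  7
210  3  6 11 15 16 15 15 15 15 14 13 12 12 12 12 13 12 10  8  8  8  8  8  8  8  8  7
212 11 15 16 15 15 15 15 15 17 19 18 18 12 13 13 13 13 11 10  8  8  8  8  8  8  8  8
214 16 15 15 15 15 15 15 15 15 15 16 19 17 13 12 12 12  8  5  5  5  5  6  8  8  8  8
216 15 15 15 15 15 15 15 15 15 15 15 13  9 12 12 11  7  5  5  5  5  5  6  8  8  8  8
218 15 15 15 15 15 15 15 15 15 15 15 13 12 19 18 11  6  5  5  5  5  5  6  7  8  8  7
220 15 15 15 15 15 15 15 15 15 15 15 15 16 17 11  6  4  5  5  5  4  5  7  8  8  7  7
222 15 15 15 15 15 15 15 15 15 15 15 15 15 15  7  5  5  5  5  5  5  7  7  7  7  7  7
224 15 15 15 15 15 15 15 15 15 15 15 15 13  7  5  5  5  5  5  5  7  7  7  7  7  7  7
226 15 15 15 15 15 15 15 15 15 16 16 14  9  5  5  5  5  5  5  7  7  7  7  8  7  7  7
228 15 15 15 15 15 15 15 13  6  4  5  6  5  5  5  5  5  5  6  7  8  7  7  7  7  7  7
230 15 15 15 15 15 15 13  6  3  3  4  5  5  5  5  5  5  6  7  7  7  7  7  7  7  7  7
232 15 15 15 15 15 13  6  2  2  4  5  5  5  5  5  5  6  7  7  7  7  7  7  7  7  7  7
234 15 15 15 15 13  6  6  9  4  5  5  5  5  5  5  5  7  7  7  7  7  7  7  7  7  7  7
236 15 15 15 14  9  4  6  5  5  5  5  5  5  5  5  7  7  7  7  7  7  7  7  7  7  7  7
238 16 15 14 12 11 11 11 10 11 11  8  5  5  5  7  7  7  7  7  7  7  7  7  7  7  7  7
```

```bash
python3 -c "
from workcell import bot
print(bot.finish_job())"
```

```text
the job is handed in; nothing more can be done
None
```

I handed the job in at about 28.6 s: the square-headed pin stands down in the stop hole and holds the brake arm off. After that the large button was held fully down for about 3 s and let go, and it sprang back. The last side picture shows no change at the small button or the pot stack. I could not compare the area around the round-headed pin and small pot because it had changed, probably from the robot or its shadow. No verdict came back.

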